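# Hold the spring clip open over the settings card

## Task

Stand the framed settings card upright on the narrow raised ledge at the back of the pedal board, square along the ledge and about the middle of it, and let go. Then take the orange spring clip by its two handles, squeeze it wide open and lower it upright over the card's top edge, so that the edge is well between the gaping jaws and the clip touches it nowhere; finish while still holding it squeezed open there, ready for another sheet to be slipped in. Leave the teal pedal, the pick box and the tweezer where they are.

Things in the scene. Friction and masses are not known exactly. Their poses are not given: they have to be found in the camera images.
- ledge (a point): Centre of the top of the ledge at the back of the fixed matte black pedal board: a flat shelf 46 mm deep (x), 190 mm long (y), 75 mm above the bench, z up. The frame reaches 180 mm towards the robot (-x) and 155 mm to each side (y); its yellow and red fixed pedals (85 mm, knobs and switches to 100 mm above the bench) end 57 mm in front of this point. Nothing rises above the ledge.
- card: Settings card in a rigid black frame, white faces with a teal top band, on a T foot; loose, about 130 g. Origin under the foot's centre. Foot 34 (x) x 90 (y) x 8 mm high; upright panel 8 mm thick (x), 84 mm wide (y), top edge 88 mm above the underside. z up, both faces alike. Starts standing on the bench left or right of the board. Can be pinched across the panel from above.
- card_mid (a point): Centre of the card's panel, 48 mm above the foot's underside; axes as the card's (x through its 8 mm thickness, y along it, z up).
- card_top (a point): Middle of the card's top edge, 88 mm above the foot's underside; axes as the card's.
- clip: Orange spring clip with black jaws, loose, about 60 g, starts upright on its shut jaws, on the other side of the board from the card. Origin midway between the shut jaw tips at their underside; z up to the handles, x the way the jaws part and the handles close, y along the 40 mm wide jaws. Both halves alike. 24 mm thick below the pivot pin, which is 40 mm up.
- clip_grip (a point): Midway between the clip's handles, 73 mm above its origin: squeeze here from above along x; axes as the clip's. Two flat handles 30 mm wide (y), 3.5 mm thick, splay from the pivot to top ends 85 mm up, there 50 mm over the outside; squeezed to the stop they stand parallel, 22 mm over the outside, tops 90 mm up.
- clip_mouth (a point): Midway between the jaw tips at their underside (the clip's origin); axes as the clip's. Fully open, the tips (8 mm high, 12 mm thick) stand 24 mm apart, 2 mm above this point. Between the halves is free space from the tips up to 33 mm above this point.
- clip_front (a joint): Opening angle of one half of the clip about the pivot, rad: 0 shut, 0.30 wide open (a stop); under 0.2 is not wide. A spring shuts it: squeezing takes about 3 N on each handle at first, 9 N at the stop. At angle a of each half the tips are about 80 mm x sin(a) apart.
- clip_back (a joint): The same for the clip's other half (it always follows the first).
- tremolo: Loose teal tremolo pedal, 118 x 70 mm, 58 mm high with its switch; origin under its centre. A bystander.
- pick_box: Transparent pick box, 70 x 95 x 31 mm, with shut flip-top lid and coloured picks inside; origin under its centre. A bystander.
- tweezer: Stainless steel tweezer lying flat, 118 mm long (its x), 10 mm wide, 6 mm high; origin under its centre. A bystander beyond the board, as seen from the robot.
There are look-alikes about, which are no part of the job. Leave any blue, pink or red look-alike of the card alone.

How it is judged:
By the outcome, as a careful person would: the job done as asked, in the order asked, and still so for the second after the job is handed in, while the arm keeps its last pose, push and grip.
It also fails if it takes over 69 s, if anything falls off the work surface, if the arm or the gripper's body presses on something with over 40 N, if the wrist force passes 120 N, or if a joint passes its speed limit or range.

## Robot

A 6-joint arm with a two-finger parallel gripper is mounted at the origin on the work surface. World frame = base frame: x ahead of the robot, y to its left, z up, the work surface at z = 0. Lengths are in m, angles in rad, forces in N, time in s.
With the tool pointing down it reaches from about 0.375 to 0.9 m from the base axis. Payload 3.1 kg.
Tool frame: the origin (TCP) lies at the very end of the fingers, on their centre line; the grasp point (between the pads) lies 19 mm behind it; z points along the fingers, y is the direction in which the jaws open and shut (so a half turn about z gives the same grasp; the last joint's range is limited). The gripper opens to 85 mm and grips with 20 to 120 N. Pads are 22 mm wide; open, the fingers measure 114 mm over their backs; the gripper's body (76 mm by 85 mm) begins 54 mm behind the grasp point. The pads swing forward as they close: fully open they stand 13 mm farther back than shut.
Start: joints at [0.962, 0.527, 1.433, -0, 1.181, -0.178], TCP at [0.261, 0.568, 0.231] pointing down, gripper open.
Joint ranges: [-3.08, 3.08], [-0.75, 2.2], [0.22, 2.44], [-1.43, 4.57], [0, 2.65], [-2.85, 2.85]. Speed limits (rad/s): [2.79, 2.79, 3.14, 3.14, 3.14, 3.14].

## Interface

Orientations are given as a unit quaternion [x, y, z, w].
In Python, from station import manip gives the robot as it stands. The module is installed in compiled form; this text tells all that it offers.
- The arm moves only by the tool send_rows, never from a script. Its argument "commands" is a list of rows, each an object with "delta_pos": the shift along the world's x, y, z in cm, a list of three; "yaw": the turn about the world's z in rad. A call has 1 to 10 rows; each row shifts and turns the pose as measured when the row begins; what a row does not reach is not made up. A row lasts 1/8 s, in which the tool goes at most 62.5 mm and 10.7 degrees, less where a joint would pass 70% of its speed; a pose out of reach is approached as far as the arm can. A call is refused whole if a number of a shift passes 6.25 or a number of a turn 0.188, either way. A call with a gripper value outside its range is refused whole. "grip" is the closure, from -1 (fully open) to 1 (shut), set as the call begins (left out, the last holds). The fingers move at their own pace and stop on an object; "force" is the grip in N (left out, the last holds). Time passes only in rows, so rows that do not move let the fingers close. It gives the time, the measured TCP pose, the force and the opening at its end, in the units of the state.
- manip.sense(): the state, without advancing time (a new reading comes with each control period).
- manip.snapshot(name): name is "scene" or "side" or "wrist"; returns the picture (480x640x3 uint8, blue, green, red); there is no depth.
- manip.get_calibration(name): a dict with "fx", "fy", "cx", "cy" (pixels), "world_to_cam" (4x4, takes a point from world to camera coordinates); the wrist camera has in their place "mount" (4x4, takes a point from camera to tool coordinates, whose origin is the TCP and whose axes are the flange's). Camera axes: x right, y down, z forward; pixel columns grow to the right and rows downward; lengths in m; the calibration is good to about 2 mm. A picture is of the moment at which its call begins: read the wrist's pose just before it. get_calibration takes no time and is no camera call.
- manip.sign_off(): hands the job in, once; it reports no verdict.
The state is a dict: "t": time; "q": joint angles; "qd": joint speeds; "tau": joint torques, N m; "tcp_pos": TCP position; "tool_rot": TCP orientation; "force": force on the tool from outside, world axes, zero at the start; "ft_torque": the same for the moment, N m; "finger_gap": opening from 0.0 (shut) to 1.0 (fully open).
Only numpy, scipy, OpenCV 4.12 (cv2) and the standard library are available. Lean on these libraries where they do the work, as an engineer would, in place of code of your own. Each camera call takes 0.05 s, during which the arm holds its last target. There are 200 camera calls.

## Working session

There is one attempt and no reset: what is moved stays moved. The work goes in short steps, Python scripts to look and compute and a tool call to move; the robot and the scene stay as the last step left them, time stands still between calls to the robot, and variables do not carry over. Pictures are saved under pics/ and viewed, about 8 in all and at most 12, crops included, and the job is handed in when it is done.

Besides the shell and the picture viewer there is one more tool, called after "Emit:" by a JSON object that holds its "api" and its "payload". send_rows: Moves the arm, as the interface text tells. Its arguments: {"type":"object","properties":{"commands":{"type":"array","items":{"type":"object","properties":{"delta_pos":{"type":"array","items":{"type":"number"}},"yaw":{"type":"number"}}}},"grip":{"type":"number"},"force":{"type":"number"}},"required":["commands"]}

```bash
mkdir -p pics; cat > h.py <<'E'
import numpy as np, cv2
from station import manip
from scipy.spatial.transform import Rotation as R
def snap(n,f=None):
    im=manip.snapshot(n)
    if f: cv2.imwrite('pics/'+f,im)
    return im
def cam(n,s=None):
    c=manip.get_calibration(n)
    if n=='wrist':
        s=s or manip.sense(); T=np.eye(4); T[:3,:3]=R.from_quat(s['tool_rot']).as_matrix(); T[:3,3]=s['tcp_pos']
        M=np.linalg.inv(T@np.array(c['mount']))
    else: M=np.array(c['world_to_cam'])
    return c,M
def proj(cm,p):
    c,M=cm; q=M[:3,:3]@np.array(p,float)+M[:3,3]; return np.array([c['fx']*q[0]/q[2]+c['cx'],c['fy']*q[1]/q[2]+c['cy']])
def ray(cm,uv):
    c,M=cm; d=M[:3,:3].T@np.array([(uv[0]-c['cx'])/c['fx'],(uv[1]-c['cy'])/c['fy'],1.]); o=-M[:3,:3].T@M[:3,3]; return o,d
def onz(cm,uv,z):
    o,d=ray(cm,uv); return (o+d*(z-o[2])/d[2]).round(4)
E
python3 - <<'E'
from h import *
print(manip.sense())
a=snap('scene','a.png');b=snap('side','b.png')
for n in('scene','side'):
    c,M=cam(n);print(n,-M[:3,:3].T@M[:3,3],M[2,:3],c['fx'])
print(manip.get_calibration('wrist'))
E
```

```text
{'t': 0.0, 'q': array([ 9.61530937e-01,  5.28477341e-01,  1.43391676e+00,  1.23754029e-05,
        1.18135557e+00, -1.78527688e-01]), 'qd': array([-0.00055473,  0.00110662,  0.00015425, -0.00230666,  0.00082064,
        0.00050062]), 'tau': array([-2.75239599e-04, -4.42347622e+01, -1.78022039e+01, -1.94510535e-04,
        8.46285751e-03, -1.19452420e-05]), 'tcp_pos': array([0.26053568, 0.56732533, 0.23032213]), 'tool_rot': array([ 2.13709949e-01,  9.76896563e-01, -9.93719277e-04, -4.19203143e-04]), 'force': array([-0.1040464 ,  0.08505524, -1.12125593]), 'ft_torque': array([-0.0575879 ,  0.00069837,  0.02823994]), 'finger_gap': 1.002087748206231}
scene [1.36645516 0.45267295 0.67322198] [-0.72060516 -0.45412852 -0.52392317] 567.6383382818202
side [ 0.19701845 -0.95324958  1.26696872] [ 0.21405431  0.59690565 -0.77322985] 604.9413422067554
{'fx': 408.6832903303478, 'fy': 408.6832903303478, 'cx': 314.50668321781103, 'cy': 238.15584003937016, 'mount': array([[-7.70284749e-04, -9.63025178e-01, -2.69410306e-01,
         6.74171229e-02],
       [ 9.99999646e-01, -6.50262217e-04, -5.34744166e-04,
        -1.95085380e-04],
       [ 3.39784753e-04, -2.69410622e-01,  9.63025338e-01,
        -1.42620523e-01],
       [ 0.00000000e+00,  0.00000000e+00,  0.00000000e+00,
         1.00000000e+00]])}
```

View pics/a.png

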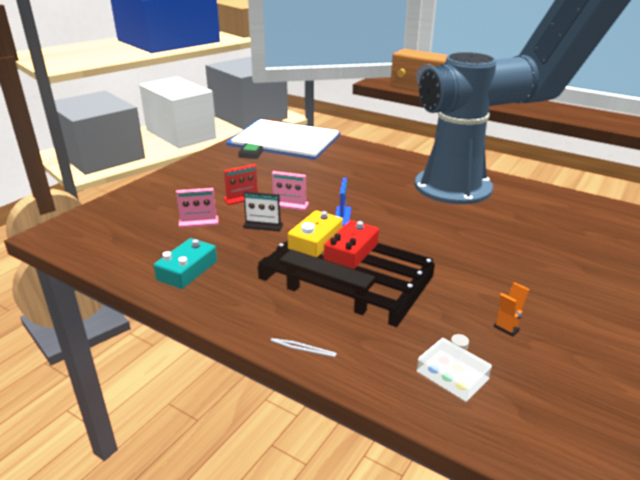

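View pics/b.png

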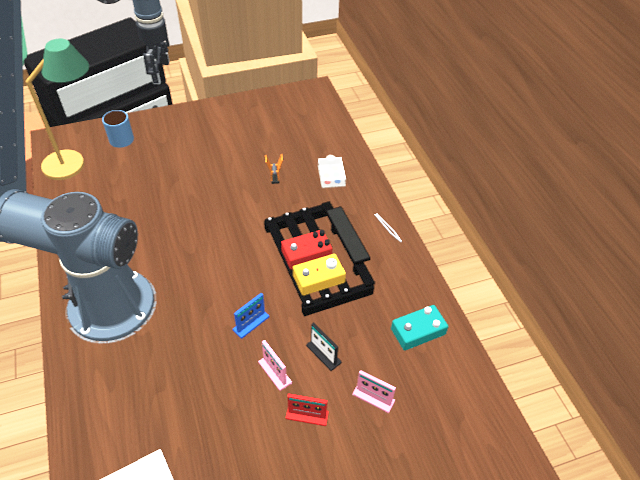

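The scene view shows five card-like things: white with black frame at (262,211), pink at (197,206) and (290,188), red at (241,183), and blue at (343,203). The white one fits, with black frame and teal band; it is at (323,346) in the side view. The clip is at (511,309) in scene and (275,168) in side. The ledge is at (327,270) in scene and (349,234) in side. I'll confirm in one enlarged crop.

```bash
python3 - <<'E'
from h import *
a=cv2.imread('pics/a.png');b=cv2.imread('pics/b.png')
def crop(im,x,y,w,h): return cv2.resize(im[y:y+h,x:x+w],(400,300),interpolation=cv2.INTER_CUBIC)
g=np.vstack([np.hstack([crop(a,232,180,64,48),crop(b,291,316,64,48)]),np.hstack([crop(a,250,210,200,150) ,crop(b,250,150,160,120)])])
cv2.imwrite('pics/c.png',g)
E
```

```text
(no output)
```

View pics/c.png

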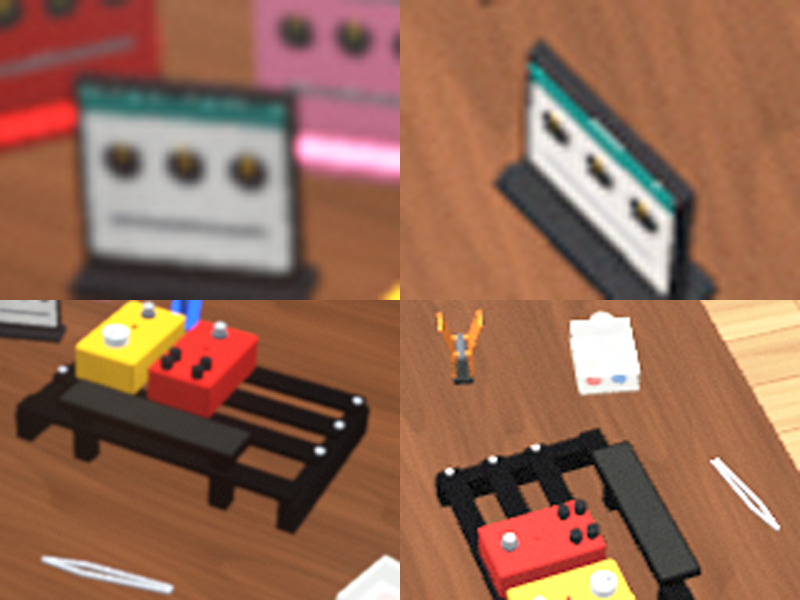

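```bash
python3 - <<'E'
from h import *
A=cam('scene');B=cam('side')
print('card side top',[onz(B,p,.088) for p in [(313.4,323),(337.4,346.9)]],'scene',[onz(A,p,.088) for p in [(244.8,192.2),(279.4,195)]])
print('ledge side',[onz(B,p,.075) for p in [(328,208.8),(342.8,206.8),(370,260),(356,261.2)]])
print('ledge scene',[onz(A,p,.075) for p in [(284,252.5),(375,277.5),(369,290),(280,260)]])
print('clip side tops',[onz(B,p,.085) for p in [(265.2,154.8),(282.8,154.8)]],'foot',onz(B,(275.2,182),0))
a=cv2.imread('pics/a.png');h=cv2.cvtColor(a,cv2.COLOR_BGR2HSV)[270:345,480:540]
m=cv2.inRange(h,(5,150,120),(18,255,255));n,l,s,c=cv2.connectedComponentsWithStats(m);print(s,c+[480,270])
print('clip scene', onz(A,(518,287),.085),onz(A,(508,296),.085),onz(A,(508,331),0))
E
```

```text
card side top [array([ 0.4429, -0.2568,  0.088 ]), array([ 0.4741, -0.3321,  0.088 ])] scene [array([ 0.4773, -0.3283,  0.088 ]), array([ 0.445 , -0.2537,  0.088 ])]
ledge side [array([0.5957, 0.0793, 0.075 ]), array([0.6361, 0.0741, 0.075 ]), array([ 0.6386, -0.1175,  0.075 ]), array([ 0.6038, -0.1103,  0.075 ])]
ledge scene [array([ 0.6195, -0.1141,  0.075 ]), array([0.5969, 0.0752, 0.075 ]), array([0.6367, 0.0845, 0.075 ]), array([ 0.6452, -0.1048,  0.075 ])]
clip side tops [array([0.4896, 0.325 , 0.085 ]), array([0.5378, 0.3099, 0.085 ])] foot [0.5072 0.2936 0.    ]
[[   0   39   43   36  279]
 [   0    0   60   75 4208]
 [   1   67    2    1    2]
 [   1   69    1    1    1]
 [   1   71    2    2    3]
 [   3   70    3    5    7]] [[501.77060932 330.71326165]
 [510.09434411 305.32319392]
 [481.5        337.        ]
 [481.         339.        ]
 [481.66666667 341.33333333]
 [484.28571429 342.        ]]
clip scene [0.4972 0.3066 0.085 ] [0.5329 0.2998 0.085 ] [0.5169 0.3101 0.    ]
```

Emit:
{"api": "send_rows", "payload": {"commands": [{"delta_pos": [3.2,-4.5,0.3],"yaw": -0.15},{"delta_pos": [3.2,-4.5,0.3],"yaw": -0.15},{"delta_pos": [3.2,-4.5,0.3],"yaw": -0.15},{"delta_pos": [3.2,-4.5,0.3],"yaw": -0.15},{"delta_pos": [3.2,-4.5,0.3],"yaw": -0.15},{"delta_pos": [3.2,-4.5,0.3],"yaw": -0.15},{"delta_pos": [0,0,0],"yaw": 0}], "grip": -1, "force": 40}}

```text
t: 0.98
tcp_pos: [0.4559, 0.2889, 0.2459]
tool_rot: [0.628, 0.778, -0.002, -0.001]
force: [-0.9, 0.4, -0.6]
finger_gap: 1.002
```

```bash
python3 - <<'E'
from h import *
s=manip.sense();W=cam('wrist',s);print(proj(W,(.513,.305,.085)),proj(W,(.513,.305,0)),R.from_quat(s['tool_rot']).as_matrix()[:,1])
np.save('w1.npy',np.r_[s['tcp_pos'],s['tool_rot']]);snap('wrist','w1.png')
E
```

```text
[393.07818777 211.35976113] [377.01348138 193.01652848] [ 0.97728467  0.21189025 -0.00414633]
```

View pics/w1.png

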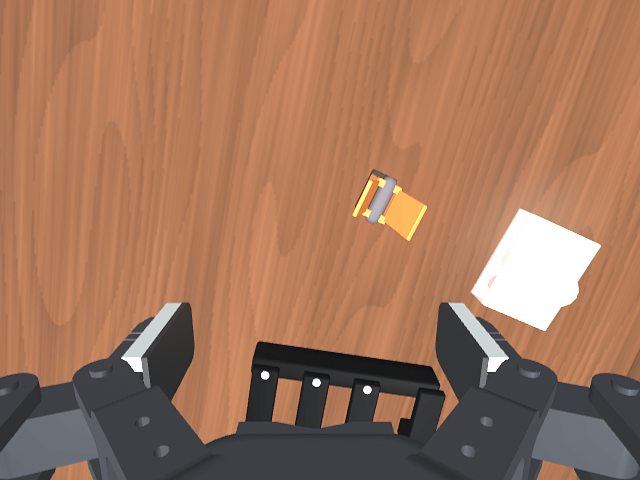

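Emit:
{"api": "send_rows", "payload": {"commands": [{"delta_pos": [0,-6,0],"yaw": 0.02},{"delta_pos": [0,-6,0],"yaw": 0.02},{"delta_pos": [0,-6,0],"yaw": 0.02},{"delta_pos": [0,-6,0],"yaw": 0.02},{"delta_pos": [0,-6,0],"yaw": 0.02},{"delta_pos": [0,-6,0],"yaw": 0.02},{"delta_pos": [0,-6,0],"yaw": 0.02},{"delta_pos": [0,-6,0],"yaw": 0.02},{"delta_pos": [0,-6,0],"yaw": 0.02},{"delta_pos": [0,0,0],"yaw": 0}]}}

```text
t: 2.28
tcp_pos: [0.4518, -0.251, 0.2438]
tool_rot: [0.538, 0.843, 0.0, -0.003]
force: [0.2, 1.4, 0.1]
finger_gap: 1.003
```

```bash
python3 - <<'E'
from h import *
v=np.load('w1.npy');W=cam('wrist',dict(tcp_pos=v[:3],tool_rot=v[3:]))
P=[onz(W,p,.085) for p in [(357,213),(377,174),(426,207),(409,240)]];print(P,np.mean(P,0),'piv',onz(W,(382,200),.04))
s=manip.sense();W=cam('wrist',s);print(proj(W,(.4429,-.2568,.088)),proj(W,(.4741,-.3321,.088)))
snap('wrist','w2.png');np.save('w2.npy',np.r_[s['tcp_pos'],s['tool_rot']])
E
```

```text
[array([0.4865, 0.2979, 0.085 ]), array([0.4939, 0.3296, 0.085 ]), array([0.5362, 0.3134, 0.085 ]), array([0.5307, 0.2857, 0.085 ])] [0.511825 0.30665  0.085   ] piv [0.5113 0.3051 0.04  ]
[300.73142856 220.62192621] [297.48815343 319.71282824]
```

View pics/w2.png

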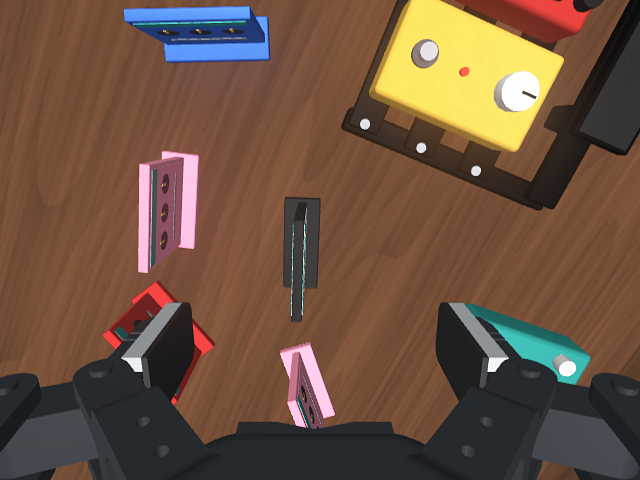

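```bash
python3 - <<'E'
from h import *
v=np.load('w2.npy');W=cam('wrist',dict(tcp_pos=v[:3],tool_rot=v[3:]))
a,b=onz(W,(301,222),.088),onz(W,(296.5,320),.088);d=a-b
y=R.from_quat(v[3:]).as_matrix()[:,1]
print(a,b,(a+b)/2,np.linalg.norm(d),'psi',np.arctan2(-d[0],d[1]),'tool',np.arctan2(y[1],y[0]),v[:3])
# ledge estimate later
E
```

```text
[ 0.4435 -0.2577  0.088 ] [ 0.4735 -0.3327  0.088 ] [ 0.4585 -0.2952  0.088 ] 0.08077747210701756 psi 0.3805063771123645 tool 0.43439579348814955 [ 0.45183829 -0.25099563  0.24382929]
```

Emit:
{"api": "send_rows", "payload": {"commands": [{"delta_pos": [0.7,-4.4,0],"yaw": -0.05},{"delta_pos": [0,0,-4.5],"yaw": 0},{"delta_pos": [0,0,-4.5],"yaw": 0},{"delta_pos": [0,0,-4.5],"yaw": 0},{"delta_pos": [0,0,0],"yaw": 0}]}}

```text
t: 2.95
tcp_pos: [0.4608, -0.2801, 0.1057]
tool_rot: [0.553, 0.833, 0.003, -0.007]
force: [-0.0, -0.2, 1.5]
finger_gap: 0.999
```

Emit:
{"api": "send_rows", "payload": {"commands": [{"delta_pos": [-0.2,-1.5,-1.0],"yaw": -0.02},{"delta_pos": [0,0,-2.4],"yaw": 0},{"delta_pos": [0,0,-2.5],"yaw": 0},{"delta_pos": [0,0,0],"yaw": 0},{"delta_pos": [0,0,0],"yaw": 0}]}}

```text
t: 3.58
tcp_pos: [0.465, -0.2997, 0.0532]
tool_rot: [0.56, 0.828, 0.001, 0.002]
force: [0.4, 0.3, -0.8]
finger_gap: 0.997
```

Emit:
{"api": "send_rows", "payload": {"commands": [{"delta_pos": [-0.65,0.4,-0.7],"yaw": 0},{"delta_pos": [0,0,0],"yaw": 0},{"delta_pos": [0,0,0],"yaw": 0}]}}

```text
t: 3.95
tcp_pos: [0.4591, -0.2966, 0.0485]
tool_rot: [0.56, 0.828, 0.001, 0.004]
force: [-0.1, -0.0, 0.4]
finger_gap: 1.002
```

Emit:
{"api": "send_rows", "payload": {"commands": [{"delta_pos": [0,0,0],"yaw": 0},{"delta_pos": [0,0,0],"yaw": 0},{"delta_pos": [0,0,0],"yaw": 0},{"delta_pos": [0,0,0],"yaw": 0},{"delta_pos": [0,0,0],"yaw": 0},{"delta_pos": [0,0,0],"yaw": 0},{"delta_pos": [0,0,0],"yaw": 0},{"delta_pos": [0,0,0],"yaw": 0}], "grip": 1, "force": 40}}

```text
t: 4.95
tcp_pos: [0.4594, -0.2967, 0.0486]
tool_rot: [0.56, 0.828, 0.001, 0.005]
force: [-0.3, -0.1, -0.5]
finger_gap: 0.086
```

Emit:
{"api": "send_rows", "payload": {"commands": [{"delta_pos": [0,0,3],"yaw": 0},{"delta_pos": [0,0,5],"yaw": 0},{"delta_pos": [0,0,5],"yaw": 0},{"delta_pos": [0,0,5],"yaw": 0},{"delta_pos": [0,0,3.5],"yaw": 0},{"delta_pos": [1.9,4.5,0],"yaw": -0.07},{"delta_pos": [1.9,4.5,0],"yaw": -0.07},{"delta_pos": [1.9,4.5,0],"yaw": -0.07},{"delta_pos": [1.9,4.5,0],"yaw": -0.07},{"delta_pos": [1.9,4.5,0],"yaw": -0.05}]}}

```text
t: 6.2
tcp_pos: [0.5525, -0.0666, 0.2685]
tool_rot: [0.696, 0.718, 0.001, 0.003]
force: [1.2, -0.4, -1.4]
finger_gap: 0.086
```

Emit:
{"api": "send_rows", "payload": {"commands": [{"delta_pos": [0,2.0,0],"yaw": 0},{"delta_pos": [0,0,0],"yaw": 0},{"delta_pos": [0,0,0],"yaw": 0}]}}

```text
t: 6.58
tcp_pos: [0.552, -0.0428, 0.2673]
tool_rot: [0.694, 0.72, 0.0, 0.002]
force: [-0.6, -0.1, -0.6]
finger_gap: 0.089
```

```bash
python3 - <<'E'
from h import *
s=manip.sense();y=R.from_quat(s['tool_rot']).as_matrix()
print(s['tcp_pos'],y.round(3),s['finger_gap'])
snap('wrist','w3.png');np.save('w3.npy',np.r_[s['tcp_pos'],s['tool_rot']])
E
```

```text
[ 0.55203852 -0.04276426  0.26733067] [[-0.038  0.999  0.004]
 [ 0.999  0.038 -0.002]
 [-0.003  0.004 -1.   ]] 0.08939981665231217
```

View pics/w3.png

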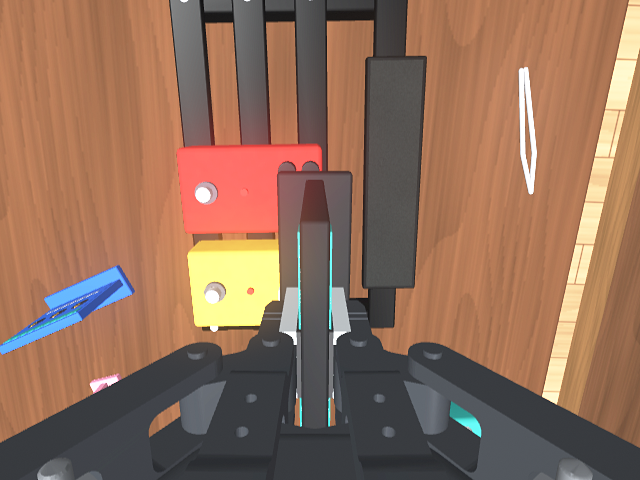

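```bash
python3 - <<'E'
from h import *
im=cv2.imread('pics/w3.png');g=cv2.cvtColor(im,cv2.COLOR_BGR2GRAY).astype(int)
for r in (80,140,200,260): print(r,g[r,355:435].tolist())
print(g[48:66,395].tolist(),g[278:296,395].tolist())
E
```

```text
80 [130, 128, 126, 123, 126, 131, 128, 123, 127, 136, 33, 40, 55, 70, 66, 82, 85, 84, 85, 83, 84, 86, 87, 85, 83, 83, 84, 82, 84, 86, 84, 85, 84, 85, 86, 85, 83, 82, 80, 79, 82, 85, 84, 84, 85, 85, 85, 84, 85, 84, 84, 84, 85, 85, 83, 85, 86, 84, 84, 84, 86, 85, 84, 84, 85, 84, 84, 70, 57, 54, 58, 139, 136, 136, 138, 136, 132, 130, 133, 133]
140 [134, 132, 129, 124, 124, 127, 124, 123, 135, 36, 43, 55, 70, 67, 86, 87, 85, 85, 85, 87, 86, 85, 85, 87, 86, 84, 84, 84, 86, 85, 85, 83, 82, 84, 84, 83, 85, 82, 83, 83, 83, 84, 84, 84, 83, 84, 83, 82, 84, 83, 81, 82, 83, 86, 84, 84, 84, 85, 83, 85, 83, 81, 84, 86, 66, 62, 53, 82, 142, 135, 129, 132, 133, 137, 138, 132, 126, 121, 121, 127]
200 [124, 129, 129, 129, 128, 127, 128, 132, 34, 41, 56, 67, 64, 84, 87, 86, 85, 84, 84, 85, 86, 85, 83, 84, 83, 84, 84, 83, 86, 84, 82, 83, 82, 84, 81, 83, 85, 85, 83, 84, 82, 84, 83, 83, 81, 82, 82, 84, 86, 82, 81, 82, 85, 83, 85, 83, 82, 84, 83, 84, 85, 68, 67, 49, 105, 133, 135, 140, 135, 130, 124, 120, 124, 126, 128, 129, 131, 129, 129, 126]
260 [122, 127, 135, 134, 129, 129, 135, 29, 37, 54, 62, 67, 84, 84, 83, 84, 83, 83, 82, 83, 86, 83, 82, 83, 85, 83, 83, 83, 81, 83, 83, 84, 83, 80, 81, 81, 84, 83, 82, 82, 84, 82, 83, 83, 81, 84, 82, 81, 81, 85, 84, 83, 81, 80, 83, 80, 80, 85, 67, 70, 35, 142, 138, 132, 127, 124, 125, 127, 126, 125, 130, 134, 137, 138, 136, 137, 136, 130, 127, 123]
[61, 61, 61, 61, 61, 60, 61, 58, 47, 53, 61, 65, 77, 84, 83, 85, 85, 85] [82, 81, 81, 81, 84, 83, 84, 77, 67, 57, 41, 52, 51, 51, 48, 47, 59, 79]
```

```bash
python3 - <<'E'
from h import *
v=np.load('w3.npy');W=cam('wrist',dict(tcp_pos=v[:3],tool_rot=v[3:]))
z=.074
P=[onz(W,p,z) for p in [(367,80),(426,80),(363.7,260),(415.5,260),(396,57),(390,287)]]
print(np.array(P))
c1=(P[0]+P[1])/2;c2=(P[2]+P[3])/2;d=c1-c2
print('yaw',np.arctan2(-d[0],d[1]),'yaws edges',[np.arctan2(-(P[i]-P[i+2])[0],(P[i]-P[i+2])[1]) for i in(0,1)]); 
yc=(P[4][1]+P[5][1])/2; print('centre',c2+d*(yc-c2[1])/d[1])
# card in hand: top edge far end & foot far corners
zt=v[2]-.0486+.088
print('cardtop far end',onz(W,(302,181),zt),onz(W,(327,181),zt))
zf=v[2]-.0486+.008
print('foot far',onz(W,(279,172),zf),onz(W,(351,172),zf))
E
```

```text
[[ 0.59    0.0583  0.074 ]
 [ 0.6355  0.06    0.074 ]
 [ 0.5977 -0.0878  0.074 ]
 [ 0.6426 -0.0862  0.074 ]
 [ 0.6109  0.0754  0.074 ]
 [ 0.6227 -0.1121  0.074 ]]
yaw 0.05058970876938514 yaws edges [np.float64(0.0526549110144683), np.float64(0.04852548755590149)]
centre [ 0.61667405 -0.01835     0.074     ]
cardtop far end [0.5473 0.011  0.3067] [0.5536 0.0112 0.3067]
foot far [0.5352 0.0035 0.2267] [0.5673 0.0047 0.2267]
```

Emit:
{"api": "send_rows", "payload": {"commands": [{"delta_pos": [3.2,1.2,0],"yaw": 0.012},{"delta_pos": [3.0,1.2,0],"yaw": 0},{"delta_pos": [0,0,-4],"yaw": 0},{"delta_pos": [0,0,-4],"yaw": 0},{"delta_pos": [0,0,-3],"yaw": 0},{"delta_pos": [0,0,0],"yaw": 0},{"delta_pos": [0,0,0],"yaw": 0}]}}

```text
t: 7.5
tcp_pos: [0.6172, -0.0292, 0.1562]
tool_rot: [0.694, 0.72, 0.001, 0.005]
force: [-0.5, 0.2, -0.9]
finger_gap: 0.086
```

```bash
cat > st.py <<'E'
from h import *
s=manip.sense();m=R.from_quat(s['tool_rot']).as_matrix()
print(s['t'],s['tcp_pos'].round(4),'yaw',np.arctan2(m[1,1],m[0,1]).round(4),'zaxis',m[:,2].round(4),'F',s['force'].round(1),s['finger_gap'])
E
python3 st.py
```

```text
7.5 [ 0.6172 -0.0292  0.1562] yaw 0.0361 zaxis [ 0.0088 -0.0054 -0.9999] F [-0.5  0.2 -0.9] 0.08643971242252362
```

Emit:
{"api": "send_rows", "payload": {"commands": [{"delta_pos": [0,1.1,-1.0],"yaw": 0.015},{"delta_pos": [0,0,-1.4],"yaw": 0},{"delta_pos": [0,0,0],"yaw": 0},{"delta_pos": [0,0,0],"yaw": 0}]}}

```text
t: 8.0
tcp_pos: [0.6191, -0.0179, 0.1339]
tool_rot: [0.688, 0.725, 0.003, 0.008]
force: [0.2, -1.1, -1.2]
finger_gap: 0.087
```

```bash
python3 st.py
```

```text
8.0 [ 0.6191 -0.0179  0.1339] yaw 0.0521 zaxis [ 0.0148 -0.0065 -0.9999] F [ 0.2 -1.1 -1.2] 0.08700383727912837
```

Emit:
{"api": "send_rows", "payload": {"commands": [{"delta_pos": [-0.3,0,-0.8],"yaw": 0},{"delta_pos": [0,0,0],"yaw": 0},{"delta_pos": [0,0,-0.2],"yaw": 0},{"delta_pos": [0,0,0],"yaw": 0}]}}

```text
t: 8.5
tcp_pos: [0.6164, -0.0181, 0.1239]
tool_rot: [0.688, 0.725, 0.003, 0.008]
force: [0.3, 0.8, -1.0]
finger_gap: 0.083
```

```bash
python3 st.py
```

```text
8.5 [ 0.6164 -0.0181  0.1239] yaw 0.052 zaxis [ 0.0162 -0.0068 -0.9998] F [ 0.3  0.8 -1. ] 0.08320147225066399
```

Emit:
{"api": "send_rows", "payload": {"commands": [{"delta_pos": [0,0,-0.1],"yaw": 0},{"delta_pos": [0,0,0],"yaw": 0}]}}

```text
t: 8.75
tcp_pos: [0.6165, -0.0182, 0.1239]
tool_rot: [0.689, 0.725, 0.003, 0.008]
force: [-0.3, -0.4, -0.6]
finger_gap: 0.089
```

```bash
python3 st.py
```

```text
8.75 [ 0.6165 -0.0182  0.1239] yaw 0.0519 zaxis [ 0.0167 -0.0068 -0.9998] F [-0.3 -0.4 -0.6] 0.08937591909079792
```

Emit:
{"api": "send_rows", "payload": {"commands": [{"delta_pos": [0,0,-0.25],"yaw": 0},{"delta_pos": [0,0,0],"yaw": 0}]}}

```text
t: 9.0
tcp_pos: [0.6171, -0.0183, 0.1242]
tool_rot: [0.688, 0.725, 0.004, 0.009]
force: [0.2, -0.3, -1.1]
finger_gap: 0.088
```

```bash
python3 st.py
```

```text
9.0 [ 0.6171 -0.0183  0.1242] yaw 0.052 zaxis [ 0.0184 -0.0073 -0.9998] F [ 0.2 -0.3 -1.1] 0.08828579676829505
```

Emit:
{"api": "send_rows", "payload": {"commands": [{"delta_pos": [0,0,0],"yaw": 0},{"delta_pos": [0,0,0],"yaw": 0},{"delta_pos": [0,0,0],"yaw": 0},{"delta_pos": [0,0,0],"yaw": 0},{"delta_pos": [0,0,0],"yaw": 0}], "grip": -0.2}}

```text
t: 9.62
tcp_pos: [0.6174, -0.0184, 0.1233]
tool_rot: [0.688, 0.725, 0.004, 0.009]
force: [-0.4, -0.2, 0.8]
finger_gap: 0.598
```

Emit:
{"api": "send_rows", "payload": {"commands": [{"delta_pos": [0,0,3],"yaw": 0},{"delta_pos": [0,0,5],"yaw": 0},{"delta_pos": [0,0,5],"yaw": 0},{"delta_pos": [0,0,3],"yaw": 0},{"delta_pos": [-1,3,0],"yaw": -0.05},{"delta_pos": [-2,6,0],"yaw": -0.05},{"delta_pos": [-2,6,0],"yaw": -0.05},{"delta_pos": [-2,6,0],"yaw": -0.05},{"delta_pos": [-2,6,0],"yaw": -0.06},{"delta_pos": [0,0,0],"yaw": 0}]}}

```text
t: 10.88
tcp_pos: [0.5251, 0.2537, 0.2885]
tool_rot: [0.781, 0.625, 0.004, 0.01]
force: [-0.8, -0.5, -0.2]
finger_gap: 0.598
```

```bash
python3 st.py; python3 - <<'E'
from h import *
a=snap('scene');b=snap('side')
def crop(im,x,y,w,h): return cv2.resize(im[y:y+h,x:x+w],(400,300),interpolation=cv2.INTER_CUBIC)
cv2.imwrite('pics/d.png',np.hstack([crop(a,260,190,144,108),crop(b,288,170,104,78)]))
E
```

```text
10.875 [0.5251 0.2537 0.2885] yaw -0.2206 zaxis [ 0.0194 -0.0108 -0.9998] F [-0.8 -0.5 -0.2] 0.597745991123472
```

View pics/d.png

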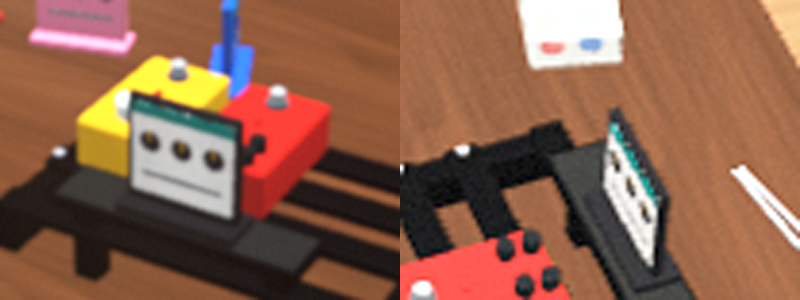

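The card stands on the ledge's middle (scene crop, about x=185 of a ledge spanning 60–320) with its panel parallel to the ledge in both views. Next, the clip.

Emit:
{"api": "send_rows", "payload": {"commands": [{"delta_pos": [-1.0,4.5,0],"yaw": 0.005},{"delta_pos": [0,0,0],"yaw": 0},{"delta_pos": [0,0,-4],"yaw": 0},{"delta_pos": [0,0,-4],"yaw": 0},{"delta_pos": [0,0,-3],"yaw": 0},{"delta_pos": [0,0,0],"yaw": 0},{"delta_pos": [0,0,0],"yaw": 0}], "grip": -1, "force": 30}}

```text
t: 11.85
tcp_pos: [0.5259, 0.2829, 0.1777]
tool_rot: [0.785, 0.619, 0.006, 0.015]
force: [0.2, 0.2, 0.7]
finger_gap: 1.002
```

```bash
python3 st.py; python3 - <<'E'
from h import *
s=manip.sense();W=cam('wrist',s);np.save('w4.npy',np.r_[s['tcp_pos'],s['tool_rot']]);snap('wrist','w4.png')
E
```

```text
11.85 [0.5259 0.2829 0.1777] yaw -0.2343 zaxis [ 0.0276 -0.0163 -0.9995] F [0.2 0.2 0.7] 1.0017289596708434
```

View pics/w4.png

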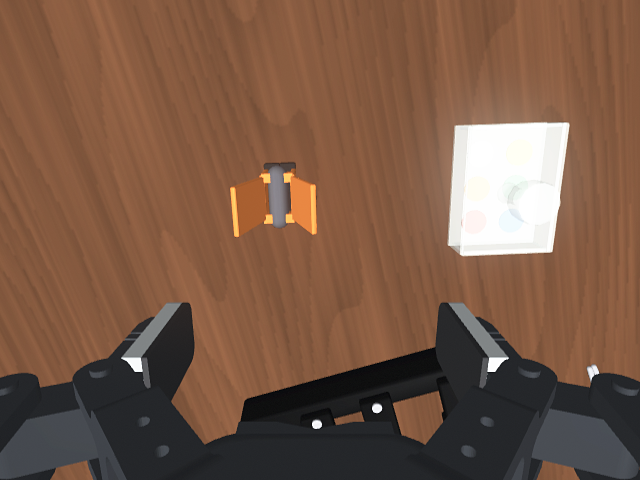

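```bash
python3 - <<'E'
from h import *
v=np.load('w4.npy');W=cam('wrist',dict(tcp_pos=v[:3],tool_rot=v[3:]))
P=np.array([onz(W,p,.085) for p in [(231,188),(236,236),(315,184),(316,234)]]);print(P,P.mean(0))
for a,b in((0,1),(2,3)):
    d=P[a]-P[b];print(np.arctan2(-d[0],d[1]))
d=P[2]+P[3]-P[0]-P[1];print(np.arctan2(d[1],d[0]),np.linalg.norm(d)/2,'piv',onz(W,(278,198),.043))
E
```

```text
[[0.49   0.3238 0.085 ]
 [0.4846 0.2956 0.085 ]
 [0.5374 0.3146 0.085 ]
 [0.531  0.2854 0.085 ]] [0.51075 0.30485 0.085  ]
-0.1891990220999687
-0.215766196407041
-0.20394747264773097 0.0478925881530744 piv [0.5104 0.3047 0.043 ]
```

Emit:
{"api": "send_rows", "payload": {"commands": [{"delta_pos": [-1.5,2.2,0],"yaw": 0.03},{"delta_pos": [0,0,0],"yaw": 0},{"delta_pos": [0,0,-4],"yaw": 0},{"delta_pos": [0,0,0],"yaw": 0}]}}

```text
t: 12.4
tcp_pos: [0.5161, 0.3048, 0.1437]
tool_rot: [0.776, 0.631, 0.012, 0.018]
force: [0.1, 0.3, -0.1]
finger_gap: 1.003
```

```bash
python3 st.py
```

```text
12.4 [0.5161 0.3048 0.1437] yaw -0.2053 zaxis [ 0.0412 -0.0124 -0.9991] F [ 0.1  0.3 -0.1] 1.002721721176711
```

Emit:
{"api": "send_rows", "payload": {"commands": [{"delta_pos": [0,0,5],"yaw": 0},{"delta_pos": [0,0,0],"yaw": 0},{"delta_pos": [0,0,0],"yaw": 0}]}}

```text
t: 12.78
tcp_pos: [0.5194, 0.3043, 0.1994]
tool_rot: [0.776, 0.63, 0.015, 0.019]
force: [-0.9, 0.1, 0.2]
finger_gap: 1.002
```

```bash
python3 st.py
```

```text
12.775 [0.5194 0.3043 0.1994] yaw -0.2065 zaxis [ 0.0481 -0.0108 -0.9988] F [-0.9  0.1  0.2] 1.001744502314257
```

Emit:
{"api": "send_rows", "payload": {"commands": [{"delta_pos": [0,0,-1],"yaw": 0},{"delta_pos": [0,0,-1],"yaw": 0},{"delta_pos": [0,0,-1],"yaw": 0},{"delta_pos": [0,0,-1],"yaw": 0},{"delta_pos": [0,0,-1],"yaw": 0},{"delta_pos": [0,0,0],"yaw": 0}]}}

```text
t: 13.52
tcp_pos: [0.5176, 0.3033, 0.1431]
tool_rot: [0.776, 0.63, 0.012, 0.018]
force: [-0.3, 0.1, -0.1]
finger_gap: 1.003
```

```bash
python3 st.py
```

```text
13.525 [0.5176 0.3033 0.1431] yaw -0.2067 zaxis [ 0.0424 -0.0132 -0.999 ] F [-0.3  0.1 -0.1] 1.0026046231126406
```

Emit:
{"api": "send_rows", "payload": {"commands": [{"delta_pos": [4,0,0],"yaw": 0},{"delta_pos": [0,0,0],"yaw": 0}]}}

```text
t: 13.78
tcp_pos: [0.5584, 0.3036, 0.1431]
tool_rot: [0.776, 0.63, 0.012, 0.018]
force: [0.4, -0.5, 0.4]
finger_gap: 0.999
```

```bash
python3 st.py
```

```text
13.775 [0.5584 0.3036 0.1431] yaw -0.2061 zaxis [ 0.0426 -0.013  -0.999 ] F [ 0.4 -0.5  0.4] 0.9986599705540772
```

Emit:
{"api": "send_rows", "payload": {"commands": [{"delta_pos": [-1,0,0],"yaw": 0},{"delta_pos": [-1,0,0],"yaw": 0},{"delta_pos": [-1,0,0],"yaw": 0},{"delta_pos": [-1,0,0],"yaw": 0},{"delta_pos": [0,0,0],"yaw": 0}]}}

```text
t: 14.4
tcp_pos: [0.5115, 0.3035, 0.1433]
tool_rot: [0.775, 0.631, 0.011, 0.018]
force: [0.3, -0.5, 0.5]
finger_gap: 1.003
```

```bash
python3 st.py
```

```text
14.4 [0.5115 0.3035 0.1433] yaw -0.2045 zaxis [ 0.0388 -0.0139 -0.9991] F [ 0.3 -0.5  0.5] 1.0030430262271848
```

Emit:
{"api": "send_rows", "payload": {"commands": [{"delta_pos": [0,0.03,-1],"yaw": 0},{"delta_pos": [0,0.03,-1],"yaw": 0},{"delta_pos": [0,0.03,-1],"yaw": 0},{"delta_pos": [0,0.03,-1],"yaw": 0},{"delta_pos": [0,0.03,-1],"yaw": 0},{"delta_pos": [0,0,-1],"yaw": 0},{"delta_pos": [0,0,-1],"yaw": 0},{"delta_pos": [0,0,0],"yaw": 0}]}}

```text
t: 15.4
tcp_pos: [0.5122, 0.3049, 0.0671]
tool_rot: [0.776, 0.631, 0.01, 0.018]
force: [0.4, 0.2, -0.6]
finger_gap: 0.997
```

```bash
python3 st.py
```

```text
15.4 [0.5122 0.3049 0.0671] yaw -0.2051 zaxis [ 0.0383 -0.0143 -0.9992] F [ 0.4  0.2 -0.6] 0.9972249993225955
```

Emit:
{"api": "send_rows", "payload": {"commands": [{"delta_pos": [0,0,-0.7],"yaw": 0},{"delta_pos": [0,0,-0.6],"yaw": 0},{"delta_pos": [0,0,0],"yaw": 0}]}}

```text
t: 15.78
tcp_pos: [0.5127, 0.3051, 0.0537]
tool_rot: [0.776, 0.631, 0.011, 0.018]
force: [0.6, 0.1, -0.7]
finger_gap: 0.999
```

Emit:
{"api": "send_rows", "payload": {"commands": [{"delta_pos": [0,0,0],"yaw": 0},{"delta_pos": [0,0,0],"yaw": 0},{"delta_pos": [0,0,0],"yaw": 0},{"delta_pos": [0,0,0],"yaw": 0},{"delta_pos": [0,0,0],"yaw": 0},{"delta_pos": [0,0,0],"yaw": 0},{"delta_pos": [0,0,0],"yaw": 0},{"delta_pos": [0,0,0],"yaw": 0},{"delta_pos": [0,0,0],"yaw": 0},{"delta_pos": [0,0,0],"yaw": 0}], "grip": 1, "force": 35}}

```text
t: 17.02
tcp_pos: [0.512, 0.3063, 0.059]
tool_rot: [0.776, 0.63, 0.012, 0.017]
force: [-0.5, -0.4, 1.9]
finger_gap: 0.232
```

```bash
python3 st.py
```

```text
17.025 [0.512  0.3063 0.059 ] yaw -0.2064 zaxis [ 0.0399 -0.0116 -0.9991] F [-0.5 -0.4  1.9] 0.23213347233959786
```

Emit:
{"api": "send_rows", "payload": {"commands": [{"delta_pos": [0,0,1],"yaw": 0},{"delta_pos": [0,0,2],"yaw": 0},{"delta_pos": [0,0,2],"yaw": 0},{"delta_pos": [0,0,2],"yaw": 0},{"delta_pos": [0,0,3],"yaw": 0},{"delta_pos": [0,0,3],"yaw": 0},{"delta_pos": [0,0,3],"yaw": 0},{"delta_pos": [0,0,2.5],"yaw": 0},{"delta_pos": [0,0,1],"yaw": 0},{"delta_pos": [0,0,0],"yaw": 0}]}}

```text
t: 18.27
tcp_pos: [0.5106, 0.3053, 0.2638]
tool_rot: [0.776, 0.63, 0.012, 0.018]
force: [-0.8, -0.2, -0.5]
finger_gap: 0.232
```

```bash
python3 st.py
```

```text
18.275 [0.5106 0.3053 0.2638] yaw -0.2062 zaxis [ 0.0415 -0.0117 -0.9991] F [-0.8 -0.2 -0.5] 0.23173961282366007
```

Emit:
{"api": "send_rows", "payload": {"commands": [{"delta_pos": [1.1,-2.0,0.1],"yaw": 0.03},{"delta_pos": [1.1,-2.3,0.1],"yaw": 0.03},{"delta_pos": [1.1,-2.3,0.1],"yaw": 0.03},{"delta_pos": [1.1,-2.3,0],"yaw": 0.03},{"delta_pos": [1.1,-2.3,0],"yaw": 0.03},{"delta_pos": [1.1,-2.3,0],"yaw": 0.03},{"delta_pos": [1.1,-2.0,0],"yaw": 0.03},{"delta_pos": [0.5,-1,0],"yaw": 0.03},{"delta_pos": [0,0,0],"yaw": 0},{"delta_pos": [0,0,0],"yaw": 0}]}}

```text
t: 19.52
tcp_pos: [0.5862, 0.134, 0.2518]
tool_rot: [0.692, 0.722, 0.003, 0.008]
force: [-0.5, 0.8, 0.0]
finger_gap: 0.235
```

```bash
python3 st.py; python3 - <<'E'
from h import *
s=manip.sense();np.save('w5.npy',np.r_[s['tcp_pos'],s['tool_rot']])
a=snap('scene','a5.png');b=snap('side','b5.png');w=snap('wrist','w5.png')
t=s['tcp_pos']-[0,0,.03]
def crop(im,n):
    u=proj(cam(n),t).astype(int);x,y=u[0]-70,u[1]-40;print(n,x,y);return cv2.resize(im[y:y+150,x:x+150],(400,400),interpolation=cv2.INTER_CUBIC)
cv2.imwrite('pics/e.png',np.hstack([crop(a,'scene'),crop(b,'side')]))
E
```

```text
19.525 [0.5862 0.134  0.2518] yaw 0.042 zaxis [ 0.0156 -0.007  -0.9999] F [-0.5  0.8  0. ] 0.23487008667473813
scene 344 173
side 249 115
```

View pics/e.png

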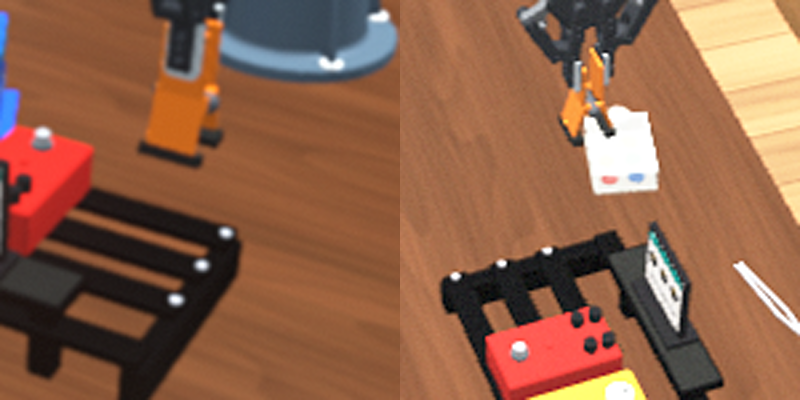

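View pics/w5.png

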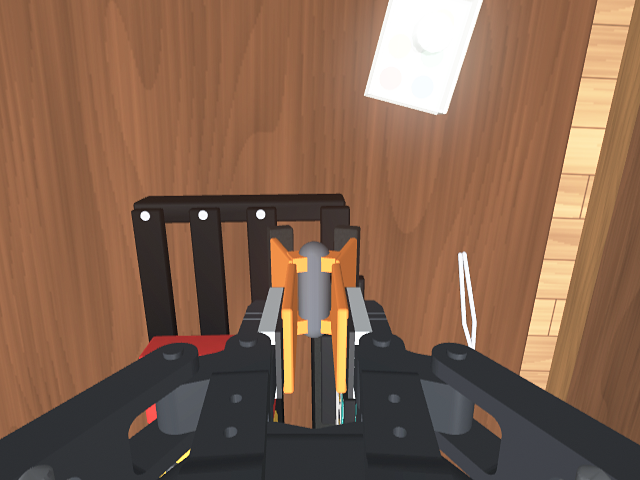

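```bash
python3 - <<'E'
from h import *
v=np.load('w5.npy');W=cam('wrist',dict(tcp_pos=v[:3],tool_rot=v[3:]))
for dz in(-.021,-.014): print('pin',onz(W,(314,242),v[2]+dz),onz(W,(315,337),v[2]+dz))
for dz in(-.05,): print('jaws',onz(W,(270,228),v[2]+dz),onz(W,(360,228),v[2]+dz),onz(W,(293,228),v[2]+dz),onz(W,(333,228),v[2]+dz))
o,d=ray(cam('scene'),(407.8,232.2));
for X in(.02,.024): p=o+d*(v[0]+X-o[0])/d[0];print('front jaw bottom',p,p[2]-v[2])
# card check with side view top edge ends (crop coords) 
B=cam('side');f=lambda x,y:(249+(x-400)*.375,115+y*.375)
P=[onz(B,f(*q),.163) for q in [(653,225),(687,330)]];print('cardtop',P)
E
```

```text
pin [0.5861 0.1541 0.2308] [0.5883 0.1099 0.2308]
pin [0.5859 0.1562 0.2378] [0.588  0.1139 0.2378]
jaws [0.5652 0.1518 0.2018] [0.6089 0.1534 0.2018] [0.5764 0.1522 0.2018] [0.5958 0.1529 0.2018]
front jaw bottom [0.60623582 0.13456725 0.19518313] -0.0565738892718865
front jaw bottom [0.61023582 0.13624101 0.1976984 ] -0.05405862122835692
cardtop [array([0.615 , 0.0215, 0.163 ]), array([ 0.5994, -0.1095,  0.163 ])]
```

Emit:
{"api": "send_rows", "payload": {"commands": [{"delta_pos": [0.3,-1.5,0.2],"yaw": 0.004},{"delta_pos": [0.4,-2.0,0.1],"yaw": 0.004},{"delta_pos": [0.4,-2.0,0.1],"yaw": 0},{"delta_pos": [0.4,-2.0,0.1],"yaw": 0},{"delta_pos": [0.4,-2.0,0.1],"yaw": 0},{"delta_pos": [0.4,-2.0,0.1],"yaw": 0},{"delta_pos": [0.4,-1.5,0],"yaw": 0},{"delta_pos": [0.2,-1,0],"yaw": 0},{"delta_pos": [0,0,0],"yaw": 0},{"delta_pos": [0,0,0],"yaw": 0}]}}

```text
t: 20.92
tcp_pos: [0.6171, -0.0147, 0.2605]
tool_rot: [0.688, 0.725, 0.004, 0.009]
force: [-0.1, 0.4, 0.2]
finger_gap: 0.23
```

```bash
python3 st.py
```

```text
20.925 [ 0.6171 -0.0147  0.2605] yaw 0.0521 zaxis [ 0.0185 -0.0072 -0.9998] F [-0.1  0.4  0.2] 0.2300992670098504
```

Emit:
{"api": "send_rows", "payload": {"commands": [{"delta_pos": [0,-0.2,-0.8],"yaw": 0},{"delta_pos": [0,0,-0.8],"yaw": 0},{"delta_pos": [0,0,-0.8],"yaw": 0},{"delta_pos": [0,0,-0.5],"yaw": 0},{"delta_pos": [0,0,0],"yaw": 0},{"delta_pos": [0,0,0],"yaw": 0}]}}

```text
t: 21.68
tcp_pos: [0.6163, -0.0147, 0.2286]
tool_rot: [0.687, 0.726, 0.003, 0.008]
force: [0.3, 0.6, -0.1]
finger_gap: 0.23
```

```bash
cat > pic.py <<'E'
from h import *
import sys
s=manip.sense();np.save('w6.npy',np.r_[s['tcp_pos'],s['tool_rot']])
a=snap('scene');b=snap('side');w=snap('wrist')
cv2.imwrite('pics/raw_'+sys.argv[1]+'_w.png',w)
t=(.617,-.018,.17)
def crop(im,n,r):
    u=proj(cam(n),t).astype(int);x,y=u[0]-r,u[1]-r;print(n,x,y);return cv2.resize(im[y:y+2*r,x:x+2*r],(400,400),interpolation=cv2.INTER_CUBIC)
W=cv2.resize(w[190:430,215:415],(333,400),interpolation=cv2.INTER_CUBIC)
g=np.hstack([crop(a,'scene',50),crop(b,'side',40),W]);print(g.shape)
cv2.imwrite('pics/'+sys.argv[1]+'.png',cv2.resize(g,(800,int(400*800/g.shape[1]))))
E
python3 st.py; python3 pic.py f
```

```text
21.675 [ 0.6163 -0.0147  0.2286] yaw 0.0549 zaxis [ 0.0164 -0.0063 -0.9998] F [ 0.3  0.6 -0.1] 0.23026074575342426
scene 276 173
side 310 168
(400, 1133, 3)
```

View pics/f.png

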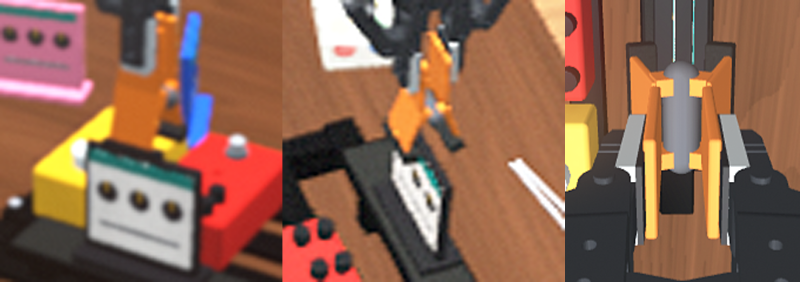

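```bash
python3 - <<'E'
from h import *
w=cv2.imread('pics/raw_f_w.png');h=cv2.cvtColor(w,cv2.COLOR_BGR2GRAY).astype(int)
for r in (195,205,215,225): print(r,h[r,275:365].tolist())
E
```

```text
195 [110, 108, 109, 116, 34, 50, 62, 61, 73, 72, 72, 73, 72, 72, 74, 58, 68, 84, 82, 80, 81, 81, 81, 82, 82, 81, 81, 82, 82, 82, 80, 70, 223, 236, 52, 79, 80, 81, 81, 81, 80, 79, 80, 79, 79, 78, 80, 73, 37, 230, 97, 77, 80, 80, 80, 79, 80, 80, 80, 79, 83, 67, 49, 56, 58, 42, 53, 114, 110, 108, 110, 112, 117, 115, 111, 110, 106, 111, 117, 119, 119, 117, 112, 112, 111, 116, 122, 117, 110, 106]
205 [110, 108, 110, 116, 51, 43, 63, 61, 71, 73, 75, 75, 73, 73, 71, 56, 67, 82, 80, 80, 80, 81, 81, 81, 81, 82, 81, 81, 81, 80, 76, 131, 249, 238, 51, 79, 80, 81, 79, 80, 79, 79, 79, 79, 79, 79, 80, 69, 38, 208, 75, 79, 79, 80, 81, 80, 80, 79, 79, 80, 81, 64, 48, 57, 57, 37, 66, 112, 109, 110, 112, 117, 117, 114, 110, 107, 110, 117, 120, 119, 117, 113, 111, 112, 115, 120, 117, 112, 108, 102]
215 [108, 110, 118, 123, 74, 40, 63, 60, 70, 74, 74, 74, 74, 74, 73, 58, 65, 82, 81, 80, 79, 80, 80, 80, 80, 81, 81, 81, 81, 81, 79, 69, 225, 242, 53, 79, 80, 80, 80, 80, 79, 79, 79, 79, 79, 80, 79, 61, 138, 206, 74, 78, 80, 80, 80, 80, 80, 80, 80, 80, 81, 60, 50, 57, 55, 34, 90, 110, 111, 111, 115, 118, 113, 112, 115, 117, 119, 120, 120, 118, 113, 112, 112, 114, 119, 118, 113, 109, 103, 104]
225 [97, 99, 105, 107, 71, 46, 57, 54, 57, 60, 59, 55, 55, 56, 64, 56, 65, 81, 80, 80, 80, 81, 80, 80, 79, 80, 82, 81, 81, 81, 79, 69, 227, 207, 53, 79, 80, 79, 79, 79, 79, 80, 80, 79, 79, 80, 81, 60, 140, 180, 75, 79, 81, 80, 81, 80, 80, 80, 80, 81, 79, 56, 49, 53, 50, 47, 59, 57, 56, 72, 72, 86, 83, 85, 87, 107, 107, 106, 107, 104, 101, 101, 107, 115, 112, 116, 110, 104, 105, 107]
```

```bash
python3 - <<'E'
from h import *
v=np.load('w6.npy');W=cam('wrist',dict(tcp_pos=v[:3],tool_rot=v[3:]));m=R.from_quat(v[3:]).as_matrix()
for r,c in((195,316),(225,315.5)): print('cardtop',onz(W,(c,r),.163))
print('tool line at mouth', v[:3]+m[:,2]*.058)
c1,c2=onz(W,(316,195),.163),onz(W,(315.5,225),.163);d=c1-c2;print(np.arctan2(-d[0],d[1]))
# pin mid column
print('pin', onz(W,(215+(683-565)/1.1757,190+70/1.1757),v[2]-.016),onz(W,(215+(683-565)/1.1757,190+168/1.1757),v[2]-.016))
E
```

```text
cardtop [0.6169 0.0173 0.163 ]
cardtop [0.6175 0.0015 0.163 ]
tool line at mouth [ 0.61721536 -0.01508072  0.17060798]
0.037956445188317194
pin [0.6164 0.0037 0.2126] [ 0.6185 -0.034   0.2126]
```

Emit:
{"api": "send_rows", "payload": {"commands": [{"delta_pos": [0.05,-0.2,-0.6],"yaw": 0},{"delta_pos": [0.02,0,-0.6],"yaw": 0},{"delta_pos": [0.02,0,-0.5],"yaw": 0},{"delta_pos": [0.02,0,-0.5],"yaw": 0},{"delta_pos": [0,0,0],"yaw": 0},{"delta_pos": [0,0,0],"yaw": 0},{"delta_pos": [0,0,0],"yaw": 0}]}}

```text
t: 22.7
tcp_pos: [0.6176, -0.017, 0.2054]
tool_rot: [0.688, 0.726, 0.004, 0.008]
force: [0.2, 0.8, -1.4]
finger_gap: 0.23
```

```bash
python3 st.py; python3 pic.py g
```

```text
22.7 [ 0.6176 -0.017   0.2054] yaw 0.0546 zaxis [ 0.017  -0.0064 -0.9998] F [ 0.2  0.8 -1.4] 0.2300523368857166
scene 276 173
side 310 168
(400, 1133, 3)
```

View pics/g.png

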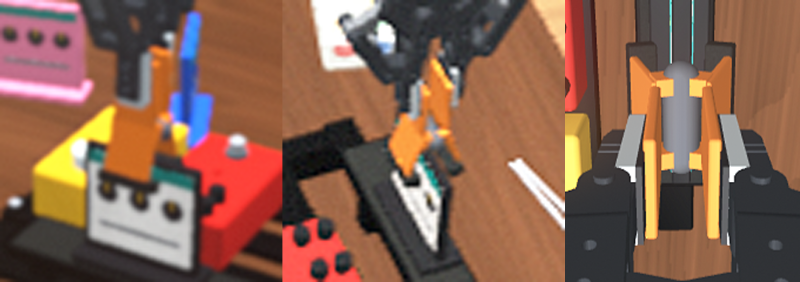

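```bash
python3 - <<'E'
from h import *
k=2.824;o,d=ray(cam('scene'),(276+131/k,173+186/k));print(o+d*(.641-o[0])/d[0])
v=np.load('w6.npy');W=cam('wrist',dict(tcp_pos=v[:3],tool_rot=v[3:]))
w=cv2.imread('pics/raw_g_w.png');h=cv2.cvtColor(w,cv2.COLOR_BGR2GRAY).astype(int)
print(h[215,295:335].tolist()); print(proj(W,(.618,.0,.163)),proj(W,(.614,.0,.163)),proj(W,(.622,.0,.163)))
E
```

```text
[ 0.641      -0.01150417  0.15122046]
[82, 82, 82, 82, 82, 83, 83, 82, 76, 140, 221, 52, 72, 82, 81, 81, 81, 81, 82, 80, 80, 80, 81, 80, 81, 82, 71, 43, 209, 107, 78, 81, 80, 81, 81, 81, 81, 82, 81, 82]
[314.76014835 235.26295582] [306.23638806 234.85872351] [323.27293772 235.66666784]
```

Emit:
{"api": "send_rows", "payload": {"commands": [{"delta_pos": [0,0,-0.4],"yaw": 0},{"delta_pos": [0,0,0],"yaw": 0},{"delta_pos": [0,0,0],"yaw": 0},{"delta_pos": [0,0,0],"yaw": 0}]}}

```text
t: 23.35
tcp_pos: [0.6176, -0.017, 0.2012]
tool_rot: [0.688, 0.726, 0.004, 0.009]
force: [-0.3, -0.6, -0.3]
finger_gap: 0.239
```

```bash
python3 st.py; python3 - <<'E'
from h import *
s=manip.sense();W=cam('wrist',s);h=cv2.cvtColor(snap('wrist'),cv2.COLOR_BGR2GRAY).astype(int)
print(h[215,295:335].tolist())
for c in (306,321): print(onz(W,(c,215),.163))
E
```

```text
23.35 [ 0.6176 -0.017   0.2012] yaw 0.0547 zaxis [ 0.0173 -0.0065 -0.9998] F [-0.3 -0.6 -0.3] 0.23859195807078853
[83, 82, 82, 82, 82, 83, 84, 82, 75, 175, 222, 53, 72, 82, 82, 82, 82, 82, 82, 81, 81, 82, 81, 81, 81, 82, 79, 52, 119, 183, 77, 80, 82, 82, 82, 82, 82, 82, 81, 82]
[0.6135 0.0105 0.163 ]
[0.6202 0.0108 0.163 ]
```

```bash
python3 -c "
from station import manip
print(manip.sign_off())"
```

```text
the job is handed in; nothing more can be done
None
```

The card stands upright on the ledge. The orange clip is held squeezed wide open over its top edge, and I handed the job in like that at about 23 s of the 69 s allowed. No verdict came back.

- **Card:** I put it down within about 1 mm of the ledge's measured centre and square to it within about 1°. Pictures after letting go showed it standing square and about in the middle.
- **Clip opening:** The final grip opening was about 20 mm, against 22 mm for fully squeezed handles. That suggests the clip is at its stop. A rough picture estimate of the jaw gap gave 19–20 mm instead of 24 mm; that is still above the "wide" limit.
- **Clip position:** The jaws are centred on the card's thickness within about 1 mm. The card's edge is about 16–20 mm up into the roughly 33 mm of free space.
- **Contact:** The wrist force stayed at its resting noise (under 1 N), so nothing suggests the clip is touching the card. I checked the last 4 mm of lowering by these numbers only, not by viewing another picture.
- **Tilt:** The tool ended about 1° off vertical. It had reached nearly 3° while I was going down for the clip, and it came back as the arm moved on.
- **Bystanders:** The arm did not go near the teal pedal or the tweezer. It passed close to the pick box, and the later pictures showed no sign of the box being disturbed.

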